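# Space the wafer carriages on the aligner's loading rail

## Task

Space the two black carriages on the loading rail with the orange gap gauge: set it over the first carriage with its thick leg towards the brass stop and draw the carriage up until the thick leg meets the stop, then step the gauge on and draw the second carriage up to the first in the same way, so that both gaps are 24 mm. Only when both gaps are set, tighten the red clamp knob clockwise to its stop; leave the gauge standing on its green mat and do not disturb the white tray, the amber bottle or the clear cassette.

Things in the scene. Friction and masses are not known exactly. Their poses are not given: they have to be found in the camera images.
- datum_face (a point): point on the working face of the fixed brass stop at one end of the rail, on the rail's centre line, at the stop's top edge (50 mm above the table). y axis: along the rail, pointing from the carriages into the stop; z up. The stop is 70 mm wide across the rail and 30 mm thick. The rail does not move; its aluminium base is 90 mm wide, and its running surface is 22 mm above the table.
- carriage_a: first carriage, next to the stop: black block with a copper disc in its flat top, 64 mm across the rail, 44 mm along the rail, 26 mm high. Origin: centre of its underside, 24 mm above the table (its top is 50 mm above the table). Same axes as the stop's. It slides along the rail only, cannot be lifted, drags with about 4 N and stays where it is left. Its gap to the stop starts at 40 to 70 mm.
- carriage_b: second carriage, just like the first, on its far side from the stop; the gap between the two starts at 35 to 100 mm.
- gauge: loose gap gauge, 180 g: an upside-down U standing on two orange legs, with a handle on top. Origin: centre of the slot between the legs, level with their feet. y axis: from thin to thick leg; z up. 30 mm wide in x. Thick leg y +25 to +43 mm, thin leg y -33 to -25 mm, both 22 mm long, inner edges bevelled 4 mm over the lowest 8 mm. Aluminium bridge from z 22 to 32 mm.
- gauge_handle (a point): grip point of the gauge's black handle, on its axis, 58 mm above the feet and right above the gauge's origin; same axes as the gauge. The handle spans x -15 to 15 and y -10 to 10 mm, from 32 to 72 mm above the feet. It is best held across y, so that it cannot rock as it drags.
- gauge_thick (a point): centre of the thick leg's outer face (the one that meets the stop or the next carriage), 43 mm from the gauge's origin and 15 mm above the feet. The gauge's slot is 50 mm wide: a 44 mm carriage sits in it with 6 mm of play. With the bridge on a carriage the feet are 28 mm above the table. Thin leg dragging and thick leg on the neighbour gives 24 mm; pulling on then shoves a neighbouring carriage too (4 N more).
- mat: green mat, 90 x 140 mm (x by y), 3 mm thick, fixed to the table. Origin: centre of its underside. The gauge starts on it, thick leg to the left (+y), turned by at most 0.5 rad.
- clamp (a joint): angle of the red clamp knob at the rail's end away from the stop: starts at 0 to 0.3 rad, grows as it is turned clockwise seen from above, stops at 1.3 rad (tight). It turns easily (0.06 N m) and stays where it is left.
- clamp_grip (a point): point on the knob's axis at the height to grip it. Its frame turns with the knob: the grip bar runs along x, 46 mm long, 14 mm wide (y) and 32 mm high; this point is 59 mm above the table, 7 mm below the bar's top. Under the bar lies a 48 mm round flange, its top 36 mm above the table; z up.
- tray: bystander: open white plastic tray, 90 x 130 x 22 mm. Origin: centre of its underside.
- flask: bystander: closed amber bottle, 60 mm in diameter, 140 mm high. Origin: centre of its underside.
- cassette: bystander: clear open wafer cassette, 110 x 130 x 90 mm. Origin: centre of its underside.
Things that resemble listed ones, but are neither listed nor needed, are in the scene too. Several things have the shape of the mat; the one meant has the colours described above.

How it is judged:
On the way, in this order (a step that is already met when the one before it is completed fails the run):
1. with the gauge set over the first carriage, its gap to the stop is 24 mm (within 3 mm), the clamp still loose (y of carriage_a in the frame of datum_face between -0.049 and -0.043 m and y of gauge in the frame of carriage_a between -0.007 and 0.007 m and x of gauge in the frame of carriage_a between -0.03 and 0.03 m and z of gauge in the frame of carriage_a below 0.014 m and value of joint clamp below 0.6 rad), for 0.2 s.
2. with the gauge set over the second carriage, its gap to the first is 24 mm (within 3 mm), the first gap still right and the clamp still loose (y of carriage_a in the frame of datum_face between -0.049 and -0.043 m and y of carriage_b in the frame of carriage_a between -0.071 and -0.065 m and y of gauge in the frame of carriage_b between -0.007 and 0.007 m and x of gauge in the frame of carriage_b between -0.03 and 0.03 m and z of gauge in the frame of carriage_b below 0.014 m and value of joint clamp below 0.6 rad), for 0.2 s.
At the end, for the whole second after the job is handed in: Both gaps are 24 mm within 3 mm, the clamp knob is at its tight stop (joint above 1.18 rad), and the gauge stands upright and at rest with its centre over the green mat (y of carriage_a in the frame of datum_face between -0.049 and -0.043 m and y of carriage_b in the frame of carriage_a between -0.071 and -0.065 m and value of joint clamp above 1.18 rad and x of gauge in the frame of mat between -0.045 and 0.045 m and y of gauge in the frame of mat between -0.07 and 0.07 m and z of gauge in the frame of mat below 0.006 m and angle between gauge's own z axis and vertical below 0.1 rad and linear speed of gauge below 0.01 m/s); the robot touches nothing.
It fails at once if the tray, the bottle or the cassette is moved by more than 30 mm (distance of any of tray, flask, cassette from where it was at the start of the episode above 0.03 m).
It also fails if it takes over 67 s, if anything falls off the work surface, if the arm or the gripper's body presses on something with over 40 N, if the wrist force passes 120 N, or if a joint passes its speed limit or range.

## Robot

A 7-joint arm with a two-finger parallel gripper is mounted at the origin on the work surface. World frame = base frame: x ahead of the robot, y to its left, z up, the work surface at z = 0. Lengths are in m, angles in rad, forces in N, time in s.
With the tool pointing down it reaches from about 0.425 to 0.875 m from the base axis. Payload 4.7 kg.
Tool frame: the origin (TCP) lies midway between the tips of the shut fingers; the grasp point (between the pads) lies 19 mm behind it; z points along the fingers, x is the direction in which the jaws open and shut, and the axes are right-handed (so a half turn about z gives the same grasp; the last joint's range is limited). The gripper opens to 87 mm and grips with 3 to 60 N. Pads are 19 mm wide; open, the fingers measure 117 mm over their backs; the gripper's body (75 mm by 190 mm) begins 51 mm behind the grasp point.
Start: joints at [-1.137, 0.321, -0.07, 1.45, 0.023, 1.371, -0.057], TCP at [0.265, 0.594, 0.223] pointing down, gripper open.
Joint ranges: [-2.86, 2.86], [-0.3, 2.09], [-1.38, 1.24], [0.06, 2.45], [-1.56, 4.7], [0.09, 2.05], [-2.69, 2.69]. Speed limits (rad/s): [2.57, 2.57, 3.14, 3.14, 3.14, 3.14, 3.14].

## Interface

Orientations are given as a rotation vector (axis times angle).
In Python, from bench import get_state, eyes, ticket gives the robot as it stands.
- The arm moves only by the tool carry_out, never from a script. Its argument "motion" is a list of rows, each a list of 2 entries, a list of its own where there are three numbers: the shift along the world's x, y, z in m, then the turn about the world's z in rad. A call has 1 to 20 rows; each row is the pose to reach, as a shift and turn from the pose commanded when the call began; what a row does not reach only later rows make up. A row lasts 1/10 s, in which the tool goes at most 50 mm and 8.59 degrees, less where a joint would pass 70% of its speed; a pose out of reach is approached as far as the arm can. A call with a gripper value outside its range is refused whole. "grip" is the gripper command: -1 is fully open, 1 is shut, values between are in proportion, set as the call begins (left out, the last holds). The fingers move at their own pace and stop on an object; "squeeze" is the grip in N (left out, the last holds). Time passes only in rows, so rows that repeat a pose let the fingers close. It gives the time, the measured TCP pose, the force and the opening at its end, in the units of the state.
- get_state(): the state, without advancing time (a new reading comes with each control period).
- eyes.get_image(name): name is "side" or "top"; returns a dict with "pixels" (400x640x3 uint8, blue, green, red), "mtx" (3x3 intrinsics, pixels), "extrinsics" (4x4, takes a point from camera to world coordinates). Camera axes: x right, y down, z forward; pixel columns grow to the right and rows downward; lengths in m; the calibration is good to about 2 mm. A picture is of the moment at which its call begins. There is no depth.
- ticket.close_job(): hands the job in, once; it reports no verdict.
The state is a dict: "time": time; "joint_positions": joint angles; "qd": joint speeds; "joint_torque": joint torques, N m; "position": TCP position; "tool_rot": TCP orientation; "ft_force": force on the tool from outside, world axes, zero at the start; "torque": the same for the moment, N m; "grip_width": opening from 0.0 (shut) to 1.0 (fully open).
Only numpy, scipy, OpenCV 4.12 (cv2) and the standard library are available. Lean on these libraries where they do the work, as an engineer would, in place of code of your own. Each camera call takes 0.05 s, during which the arm holds its last target. There are 200 camera calls.

## Working session

There is one attempt and no reset: what is moved stays moved. The work goes in short steps, Python scripts to look and compute and a tool call to move; the robot and the scene stay as the last step left them, time stands still between calls to the robot, and variables do not carry over. Pictures are saved under pics/ and viewed, about 8 in all and at most 12, crops included, and the job is handed in when it is done.

Besides the shell and the picture viewer there is one more tool, called after "Call:" by a JSON object that holds its "fn" and its "kwargs", one argument or row to a line. carry_out: Moves the arm, as the interface text tells. Its arguments: {"type":"object","properties":{"motion":{"type":"array","items":{"type":"array"}},"grip":{"type":"number"},"squeeze":{"type":"number"}},"required":["motion"]}

```bash
ls; mkdir -p pics; cat > h.py <<'E'
import numpy as np,cv2
from bench import get_state,eyes,ticket
def snap(n,f=None):
    d=eyes.get_image(n); np.savez(f'{n}.npz',K=d['mtx'],T=d['extrinsics'],im=d['pixels'])
    if f: cv2.imwrite(f'pics/{f}.png',d['pixels'])
    return d
def ray(n,uv,z):
    d=np.load(f'{n}.npz');K,T=d['K'],d['T']
    r=T[:3,:3]@np.linalg.solve(K,[uv[0],uv[1],1.]);o=T[:3,3]
    return (o+r*(z-o[2])/r[2]).round(4)
def proj(n,p):
    d=np.load(f'{n}.npz');K,T=d['K'],d['T']
    c=K@(T[:3,:3].T@(np.array(p)-T[:3,3]));return (c[:2]/c[2]).round(1)
def crop(n,x0,y0,w,h,s,f):
    im=np.load(f'{n}.npz')['im'][y0:y0+h,x0:x0+w]
    cv2.imwrite(f'pics/{f}.png',cv2.resize(im,None,fx=s,fy=s,interpolation=cv2.INTER_CUBIC))
E
python3 - <<'E'
from h import *
a=snap('top');b=snap('side')
cv2.imwrite('pics/both.png',np.vstack([a['pixels'],b['pixels']])[:, :])
cv2.imwrite('pics/both.png',cv2.resize(np.vstack([a['pixels'],b['pixels']]),None,fx=.75,fy=.75,interpolation=cv2.INTER_AREA))
for d in(a,b):print(d['mtx'],d['extrinsics'].round(3))
print(get_state())
E
```

```text
pics
[[373.86158222   0.         320.12070425]
 [  0.         373.86158222 192.95489031]
 [  0.           0.           1.        ]] [[-0.007 -0.991  0.135  0.351]
 [-1.     0.008  0.005 -0.006]
 [-0.006 -0.135 -0.991  1.192]
 [ 0.     0.     0.     1.   ]]
[[402.24028614   0.         317.26140423]
 [  0.         402.24028614 205.59132507]
 [  0.           0.           1.        ]] [[-0.988 -0.097  0.118  0.379]
 [-0.152  0.708 -0.689  0.691]
 [-0.017 -0.699 -0.715  0.797]
 [ 0.     0.     0.     1.   ]]
{'time': 0.1, 'joint_positions': array([-1.13691622,  0.32172775, -0.07005987,  1.45155889,  0.02260458,
        1.37073118, -0.05686815]), 'qd': array([ 0.00048743, -0.00234509,  0.00060723, -0.00313867, -0.00076559,
       -0.00050067, -0.00135013]), 'joint_torque': array([-5.25681917e-04, -4.92573667e+01, -4.06126454e-01, -3.13400352e+01,
       -6.42372994e-02,  3.94366554e-02,  6.22797097e-05]), 'position': array([0.26477992, 0.59310809, 0.22158141]), 'tool_rot': array([ 2.63468066e+00,  1.70936405e+00, -2.06743618e-03]), 'ft_force': array([-0.2496443 ,  1.0296034 ,  0.12977353]), 'torque': array([-0.04854484, -0.04983522,  0.04517499]), 'grip_width': 0.9961085184403966}
```

View pics/both.png

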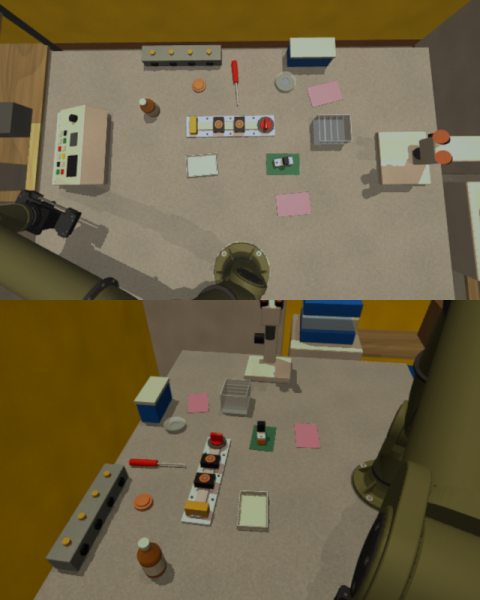

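```bash
python3 - <<'E'
from h import *
crop('top',235,145,190,100,4,'t1'); crop('side',235,150,140,150,4,'s1')
E
```

```text
(no output)
```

View pics/t1.png

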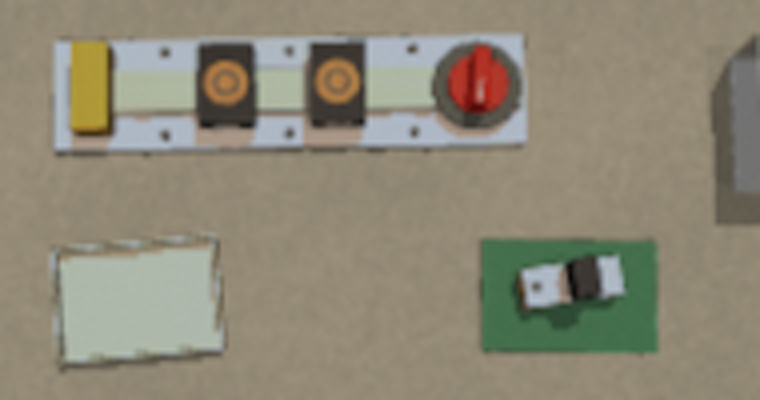

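View pics/s1.png

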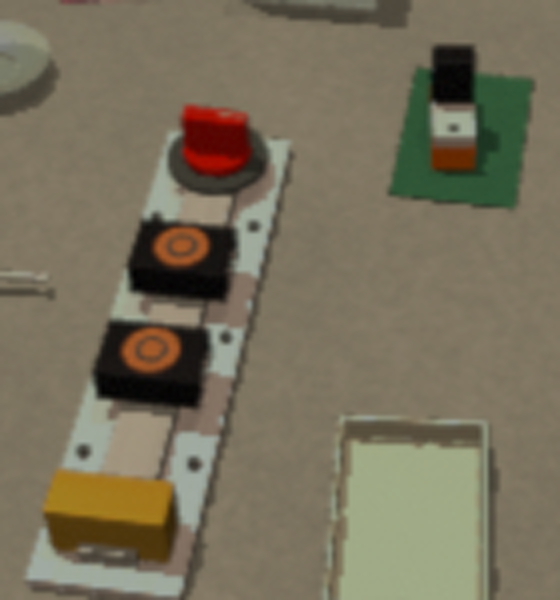

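```bash
python3 - <<'E'
from h import *
T=lambda u,v:(235+(u+.5)/4-.5,145+(v+.5)/4-.5)
S=lambda u,v:(235+(u+.5)/4-.5,150+(v+.5)/4-.5)
def p(n,f,L,z):print(n,[list(ray('top' if f is T else 'side',f(*q),z)[:2]) for q in L])
p('rail edges top z.022?',T,[(55,40),(524,35),(526,148),(55,152)],.022)
p('stop topcorners',T,[(72,42),(72,133),(108,41),(110,132)],.05)
p('stop top S: far-l,far-r,near-l,near-r',S,[(57,472),(176,484),(45,513),(172,528)],.05)
p('discs T',T,[(226,82),(337,81)],.05);p('discs S',S,[(151,350),(181,247)],.05)
p('A top S far-l, r',S,[(104,323),(210,328)],.05)
p('mat T',T,[(482,239),(657,240),(658,352),(482,352)],.003)
p('mat S',S,[(418,70),(532,80),(515,207),(390,194)],.003)
p('handle top T',T,[(566,259),(598,257),(600,295),(570,299)],.075)
p('bridge T',T,[(519,266),(618,256),(624,296),(525,310)],.035)
p('handle top S',S,[(433,46),(474,46)],.075)
p('bridge near edge S',S,[(432,140),(476,144)],.035)
p('foot near edge S',S,[(432,165),(476,168)],.003)
p('knob bar T',T,[(482,45),(482,108),(472,45),(490,45)],.066)
p('knob bar S topedge',S,[(184,107),(248,113),(183,117),(246,126)],.066)
p('knob flange T',T,[(434,87),(522,87),(478,42),(478,130)],.036)
# colour centroids
for n in('top','side'):
    im=np.load(n+'.npz')['im'];hsv=cv2.cvtColor(im,cv2.COLOR_BGR2HSV)
    m=((hsv[...,0]<16)&(hsv[...,1]>120)&(hsv[...,2]>90)).astype('u1')
    k,l,st,c=cv2.connectedComponentsWithStats(m)
    for i in range(1,k):
        if st[i,4]>12 and 235<c[i][0]<420 and 140<c[i][1]<300:print(n,st[i],c[i].round(1),ray(n,c[i],.05)[:2])
E
```

```text
rail edges top z.022? [[np.float64(0.636), np.float64(0.229)], [np.float64(0.6368), np.float64(-0.1467)], [np.float64(0.5451), np.float64(-0.1461)], [np.float64(0.545), np.float64(0.2273)]]
stop topcorners [[np.float64(0.6274), np.float64(0.21)], [np.float64(0.5552), np.float64(0.2088)], [np.float64(0.628), np.float64(0.1818)], [np.float64(0.5557), np.float64(0.1793)]]
stop top S: far-l,far-r,near-l,near-r [[np.float64(0.6263), np.float64(0.186)], [np.float64(0.5576), np.float64(0.1846)], [np.float64(0.6254), np.float64(0.2138)], [np.float64(0.5534), np.float64(0.2135)]]
discs T [[np.float64(0.5945), np.float64(0.0894)], [np.float64(0.5945), np.float64(0.003)]]
discs S [[np.float64(0.594), np.float64(0.0908)], [np.float64(0.5946), np.float64(0.0042)]]
A top S far-l, r [[np.float64(0.6277), np.float64(0.0737)], [np.float64(0.5621), np.float64(0.0687)]]
mat T [[np.float64(0.4749), np.float64(-0.1115)], [np.float64(0.473), np.float64(-0.251)], [np.float64(0.3841), np.float64(-0.2487)], [np.float64(0.3852), np.float64(-0.1097)]]
mat S [[np.float64(0.4693), np.float64(-0.2456)], [np.float
[... 1179 characters left out ...]
nge T [[np.float64(0.5921), np.float64(-0.0732)], [np.float64(0.5915), np.float64(-0.1425)], [np.float64(0.628), np.float64(-0.1086)], [np.float64(0.5574), np.float64(-0.1072)]]
top [347 156  15  17 186] [354.1 164.7] [ 0.5942 -0.1067]
top [286 160  11  11  80] [290.6 165.1] [0.5947 0.0911]
top [314 160   8  11  32] [316.3 165.8] [0.5917 0.0109]
top [318 161   4   6  13] [319.7 163.4] [5.993e-01 4.000e-04]
side [280 176  17   8  89] [287.4 179.2] [ 0.6006 -0.1198]
side [280 185  17   9  83] [287.6 189.4] [ 0.5917 -0.0792]
side [343 186  11   6  53] [347.6 188.8] [ 0.4308 -0.1031]
side [273 207  14   9 105] [279.9 211. ] [0.5949 0.0029]
side [265 232  15  11 129] [272.2 237. ] [0.5946 0.0904]
```

Call:
{"fn": "carry_out", "kwargs": {
  "motion": [
    [[0.235,-0.394,0],0.26],
    [[0.235,-0.394,0],0.26],
    [[0.235,-0.394,0],0.26],
    [[0.235,-0.394,0],0.26],
    [[0.235,-0.394,0],0.26],
    [[0.235,-0.394,0],0.26],
    [[0.235,-0.394,0],0.26],
    [[0.235,-0.394,0],0.26],
    [[0.235,-0.394,0],0.26],
    [[0.235,-0.394,0],0.26],
    [[0.173,-0.775,-0.08],0.53],
    [[0.173,-0.775,-0.08],0.53],
    [[0.173,-0.775,-0.08],0.53],
    [[0.173,-0.775,-0.08],0.53],
    [[0.173,-0.775,-0.08],0.53],
    [[0.173,-0.775,-0.08],0.53],
    [[0.173,-0.775,-0.08],0.53],
    [[0.173,-0.775,-0.08],0.53],
    [[0.173,-0.775,-0.08],0.53],
    [[0.173,-0.775,-0.08],0.53]
  ],
  "grip": -1,
  "squeeze": 30
}}

```text
time: 2.1
position: [0.4374, -0.1817, 0.1422]
tool_rot: [-2.098, -2.337, -0.0]
ft_force: [-0.2, 1.0, -0.0]
grip_width: 0.996
```

Call:
{"fn": "carry_out", "kwargs": {
  "motion": [
    [[0,0,-0.05],0],
    [[0,0,-0.08],0],
    [[0,0,-0.098],0],
    [[0,0,-0.098],0],
    [[0,0,-0.098],0]
  ]
}}

```text
time: 2.6
position: [0.4387, -0.1802, 0.045]
tool_rot: [-2.093, -2.343, -0.0]
ft_force: [0.5, 0.9, 0.3]
grip_width: 1.0
```

```bash
python3 - <<'E'
from h import *
print(get_state()['position'],get_state()['ft_force'])
snap('top');snap('side')
crop('side',300,130,100,100,5,'a');crop('top',325,170,100,100,5,'b')
cv2.imwrite('pics/g1.png',np.hstack([cv2.imread('pics/a.png')[:,:400],cv2.imread('pics/b.png')[:,:400]]))
E
```

```text
[ 0.43865355 -0.18015915  0.044959  ] [0.53418579 0.93523667 0.28673763]
```

View pics/g1.png

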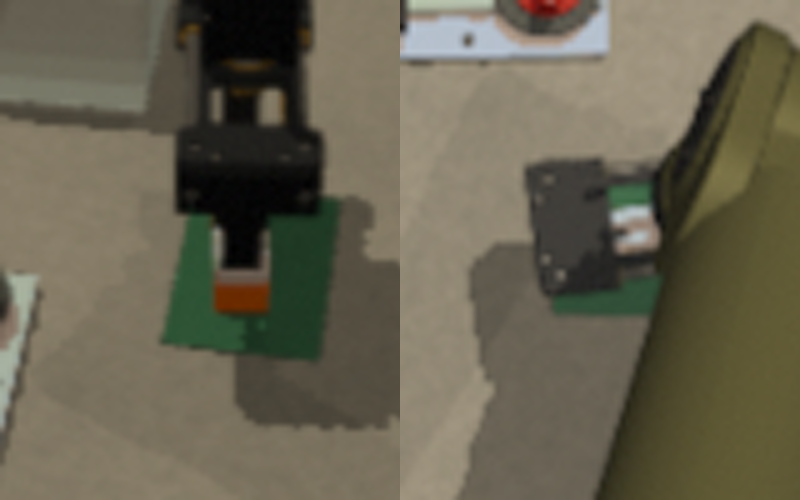

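The side view (left) shows the fingers straddling the gauge: finger and leg both centred near column 240. Closing.

Call:
{"fn": "carry_out", "kwargs": {
  "motion": [
    [[0,0,0],0],
    [[0,0,0],0],
    [[0,0,0],0],
    [[0,0,0],0],
    [[0,0,0],0],
    [[0,0,0],0],
    [[0,0,0],0],
    [[0,0,0],0]
  ],
  "grip": 1,
  "squeeze": 30
}}

```text
time: 3.5
position: [0.4379, -0.1814, 0.0445]
tool_rot: [-2.096, -2.34, 0.0]
ft_force: [0.8, -0.0, -0.3]
grip_width: 0.357
```

Call:
{"fn": "carry_out", "kwargs": {
  "motion": [
    [[0,0,0],0],
    [[0,0,0],0],
    [[0,0,0],0],
    [[0,0,0],0]
  ]
}}

```text
time: 3.9
position: [0.4379, -0.1816, 0.0446]
tool_rot: [2.096, 2.34, -0.0]
ft_force: [-0.4, -0.4, -1.2]
grip_width: 0.229
```

Call:
{"fn": "carry_out", "kwargs": {
  "motion": [
    [[0,0,0.05],0],
    [[0,0,0.09],0],
    [[0.156,0.272,0.09],-0.11],
    [[0.156,0.272,0.09],-0.11],
    [[0.156,0.272,0.09],-0.11],
    [[0.156,0.272,0.09],-0.11],
    [[0.156,0.272,0.09],-0.11],
    [[0.156,0.272,0.09],-0.11],
    [[0.156,0.272,0.09],-0.11],
    [[0.156,0.272,0.06],-0.11],
    [[0.156,0.272,0.055],-0.11],
    [[0.156,0.272,0.055],-0.11],
    [[0.156,0.272,0.055],-0.11]
  ]
}}

```text
time: 5.2
position: [0.5941, 0.0897, 0.1002]
tool_rot: [2.223, 2.22, 0.001]
ft_force: [-0.3, -0.8, -1.7]
grip_width: 0.223
```

```bash
python3 - <<'E'
from h import *
print(get_state()['position'],get_state()['ft_force'])
snap('top');snap('side')
crop('side',230,150,90,130,5,'a');crop('top',270,130,80,130,5,'b')
cv2.imwrite('pics/g2.png',np.hstack([cv2.imread('pics/a.png')[:600],cv2.imread('pics/b.png')[:600,:350]]))
E
```

```text
[0.59408274 0.08965749 0.10021274] [-0.31387132 -0.78407708 -1.65176514]
```

View pics/g2.png

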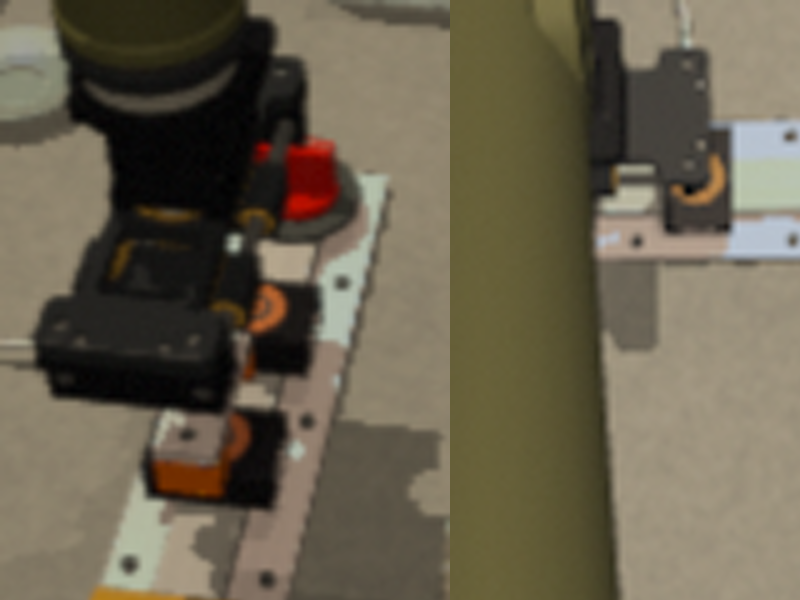

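```bash
python3 - <<'E'
from h import *
C=lambda p:((proj('side',p)-[230,150]+.5)*5-.5).round(0)
for z in(.0586,.0806):
  for x in(.579,.609):print(z,x,C([x,.1327,z]))
print('disc',C([.594,.0905,.05]))
E
```

```text
0.0586 0.579 [223. 498.]
0.0586 0.609 [160. 490.]
0.0806 0.579 [219. 468.]
0.0806 0.609 [155. 461.]
disc [214. 437.]
```

Call:
{"fn": "carry_out", "kwargs": {
  "motion": [
    [[0,0.001,-0.015],0],
    [[0,0.001,-0.022],0],
    [[0,0.001,-0.026],0],
    [[0,0.001,-0.029],0],
    [[0,0.001,-0.031],0],
    [[0,0.001,-0.031],0],
    [[0,0.001,-0.031],0]
  ]
}}

```text
time: 6.0
position: [0.5938, 0.0915, 0.0696]
tool_rot: [-2.221, -2.221, 0.0]
ft_force: [-4.4, -0.6, 5.4]
grip_width: 0.227
```

Call:
{"fn": "carry_out", "kwargs": {
  "motion": [
    [[0,0.004,0.0005],0],
    [[0,0.008,0.0005],0],
    [[0,0.012,0.0005],0],
    [[0,0.016,0.0005],0],
    [[0,0.02,0.0005],0],
    [[0,0.024,0.0005],0],
    [[0,0.028,0.0005],0],
    [[0,0.032,0.0005],0],
    [[0,0.036,0.0005],0],
    [[0,0.039,0.0005],0]
  ]
}}

```text
time: 7.0
position: [0.5942, 0.1306, 0.0696]
tool_rot: [2.221, 2.221, -0.0]
ft_force: [-2.4, -4.7, 6.3]
grip_width: 0.229
```

Call:
{"fn": "carry_out", "kwargs": {
  "motion": [
    [[0,0.001,0],0],
    [[0,0.002,0],0],
    [[0,0.003,0],0],
    [[0,0.004,0],0]
  ]
}}

```text
time: 7.4
position: [0.5942, 0.1343, 0.0696]
tool_rot: [2.221, 2.221, -0.0]
ft_force: [-2.6, -3.9, 6.7]
grip_width: 0.225
```

Dragging at ~4 N. Now creep until contact.

Call:
{"fn": "carry_out", "kwargs": {
  "motion": [
    [[0,0.001,0],0],
    [[0,0.002,0],0],
    [[0,0.003,0],0]
  ]
}}

```text
time: 7.7
position: [0.5942, 0.1373, 0.0696]
tool_rot: [2.221, 2.221, -0.0]
ft_force: [-1.6, -3.8, 5.3]
grip_width: 0.228
```

Call:
{"fn": "carry_out", "kwargs": {
  "motion": [
    [[0,0.001,0],0],
    [[0,0.001,0],0]
  ]
}}

```text
time: 7.9
position: [0.5941, 0.1386, 0.0696]
tool_rot: [2.221, 2.222, 0.0]
ft_force: [-3.4, -3.8, 5.0]
grip_width: 0.225
```

Call:
{"fn": "carry_out", "kwargs": {
  "motion": [
    [[0,0.001,0],0],
    [[0,0.001,0],0]
  ]
}}

```text
time: 8.1
position: [0.5942, 0.1393, 0.0696]
tool_rot: [2.221, 2.221, -0.0]
ft_force: [-1.4, -4.3, 5.5]
grip_width: 0.232
```

Call:
{"fn": "carry_out", "kwargs": {
  "motion": [
    [[0,0.001,0],0],
    [[0,0.001,0],0]
  ]
}}

```text
time: 8.3
position: [0.5942, 0.1393, 0.0696]
tool_rot: [2.221, 2.22, -0.002]
ft_force: [-1.8, -6.2, 6.2]
grip_width: 0.224
```

Call:
{"fn": "carry_out", "kwargs": {
  "motion": [
    [[0,0.001,0],0],
    [[0,0.001,0],0]
  ]
}}

```text
time: 8.5
position: [0.5941, 0.1394, 0.0696]
tool_rot: [2.221, 2.219, -0.003]
ft_force: [-3.8, -8.4, 7.8]
grip_width: 0.227
```

Call:
{"fn": "carry_out", "kwargs": {
  "motion": [
    [[0,0,0],0],
    [[0,-0.002,0],0],
    [[0,-0.005,0.0005],0],
    [[0,-0.005,0.0005],0],
    [[0,-0.005,0.005],0],
    [[0,-0.005,0.015],0],
    [[0,-0.005,0.04],0],
    [[0,-0.1375,0.04],0],
    [[0,-0.1375,0.04],0],
    [[0,-0.1375,0.04],0],
    [[0,-0.1375,0.04],0],
    [[0,-0.1375,0.032],0],
    [[0,-0.1375,0.032],0]
  ]
}}

```text
time: 9.8
position: [0.5931, 0.0059, 0.0999]
tool_rot: [-2.218, -2.222, 0.001]
ft_force: [-0.7, -0.3, -2.2]
grip_width: 0.229
```

```bash
python3 - <<'E'
from h import *
s=get_state();print(s['position'],s['ft_force'])
snap('top');snap('side')
crop('side',220,150,100,130,5,'a');crop('top',270,130,90,130,5,'b')
cv2.imwrite('pics/g3.png',np.hstack([cv2.imread('pics/a.png')[50:650,:430],cv2.imread('pics/b.png')[:600,:370]]))
C=lambda p:((proj('side',p)-[220,150]+.5)*5-.5-[0,50]).round(0)
p=s['position']
for x in(-.015,.015):print('leg foot pred',C(p+[x,.043,-.0416]))
for dx,dy in((-.032,.022),(.032,.022),(-.032,-.022),(.032,-.022)):print('A,B top corners pred',C([.594+dx,.1363+dy,.05]),C([.594+dx,.0037+dy,.05]))
E
```

```text
[0.59314382 0.00587938 0.09986155] [-0.67601106 -0.32743898 -2.18213383]
leg foot pred [313. 315.]
leg foot pred [254. 310.]
A,B top corners pred [298. 507.] [355. 296.]
A,B top corners pred [163. 491.] [232. 283.]
A,B top corners pred [319. 432.] [372. 234.]
A,B top corners pred [188. 418.] [252. 222.]
```

View pics/g3.png

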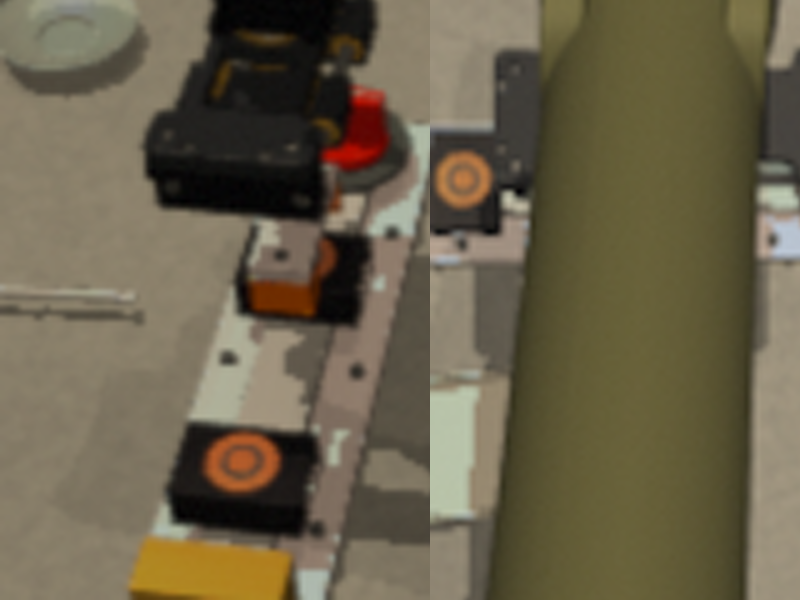

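```bash
python3 - <<'E'
from h import *
print(get_state()['position'])
print(ray('side',(220+(242.5)/5-.5,150+(462.5+50)/5-.5),.05))
print(ray('top',(270+(463.5-430)/5-.5,130+(180.5)/5-.5),.05))
E
```

```text
[0.59357867 0.00608735 0.10046048]
[0.5938 0.1365 0.05  ]
[0.5934 0.1359 0.05  ]
```

Call:
{"fn": "carry_out", "kwargs": {
  "motion": [
    [[0,-0.0015,-0.015],0],
    [[0,-0.0015,-0.022],0],
    [[0,-0.0015,-0.026],0],
    [[0,-0.0015,-0.029],0],
    [[0,-0.0015,-0.0315],0],
    [[0,-0.0015,-0.0315],0],
    [[0,-0.0015,-0.0315],0]
  ]
}}

```text
time: 10.6
position: [0.5942, 0.0025, 0.0698]
tool_rot: [2.221, 2.221, 0.001]
ft_force: [-0.3, -0.1, -2.1]
grip_width: 0.227
```

Call:
{"fn": "carry_out", "kwargs": {
  "motion": [
    [[0,0.003,-0.0007],0],
    [[0,0.008,-0.0007],0],
    [[0,0.013,-0.0007],0],
    [[0,0.018,-0.0007],0],
    [[0,0.023,-0.0007],0],
    [[0,0.028,-0.0007],0],
    [[0,0.033,-0.0007],0],
    [[0,0.038,-0.0007],0],
    [[0,0.043,-0.0007],0],
    [[0,0.048,-0.0007],0],
    [[0,0.053,-0.0007],0],
    [[0,0.057,-0.0007],0],
    [[0,0.061,-0.0007],0],
    [[0,0.063,-0.0007],0],
    [[0,0.063,-0.0007],0]
  ]
}}

```text
time: 12.1
position: [0.5943, 0.0666, 0.0696]
tool_rot: [2.22, 2.223, 0.002]
ft_force: [-0.9, -3.5, 6.2]
grip_width: 0.228
```

Call:
{"fn": "carry_out", "kwargs": {
  "motion": [
    [[0,0.001,0],0],
    [[0,0.002,0],0],
    [[0,0.0025,0],0]
  ]
}}

```text
time: 12.4
position: [0.5943, 0.0685, 0.0696]
tool_rot: [2.221, 2.222, 0.001]
ft_force: [-0.5, -3.8, 5.5]
grip_width: 0.225
```

Call:
{"fn": "carry_out", "kwargs": {
  "motion": [
    [[0,0.0005,0],0],
    [[0,0.001,0],0]
  ]
}}

```text
time: 12.6
position: [0.5943, 0.0694, 0.0696]
tool_rot: [2.221, 2.222, 0.001]
ft_force: [-0.6, -4.3, 6.0]
grip_width: 0.229
```

Call:
{"fn": "carry_out", "kwargs": {
  "motion": [
    [[0,0.0005,0],0],
    [[0,0.0005,0],0]
  ]
}}

```text
time: 12.8
position: [0.5943, 0.07, 0.0695]
tool_rot: [2.221, 2.222, 0.001]
ft_force: [-0.9, -3.3, 5.4]
grip_width: 0.223
```

Call:
{"fn": "carry_out", "kwargs": {
  "motion": [
    [[0,0.0005,0],0],
    [[0,0.0005,0],0]
  ]
}}

```text
time: 13.0
position: [0.5943, 0.0705, 0.0696]
tool_rot: [2.221, 2.222, 0.001]
ft_force: [-0.4, -4.6, 6.9]
grip_width: 0.224
```

Call:
{"fn": "carry_out", "kwargs": {
  "motion": [
    [[0,0.0005,0],0],
    [[0,0.0005,0],0]
  ]
}}

```text
time: 13.2
position: [0.5943, 0.071, 0.0696]
tool_rot: [2.221, 2.222, 0.001]
ft_force: [-0.9, -3.9, 6.3]
grip_width: 0.225
```

Call:
{"fn": "carry_out", "kwargs": {
  "motion": [
    [[0,0.0005,0],0],
    [[0,0.0005,0],0]
  ]
}}

```text
time: 13.4
position: [0.5943, 0.0713, 0.0696]
tool_rot: [2.221, 2.222, 0.001]
ft_force: [-0.8, -4.0, 5.4]
grip_width: 0.225
```

Call:
{"fn": "carry_out", "kwargs": {
  "motion": [
    [[0,0.0005,0],0],
    [[0,0.0005,0],0]
  ]
}}

```text
time: 13.6
position: [0.5943, 0.0713, 0.0696]
tool_rot: [2.221, 2.221, 0.0]
ft_force: [-0.6, -4.6, 6.1]
grip_width: 0.223
```

Call:
{"fn": "carry_out", "kwargs": {
  "motion": [
    [[0,0.0005,0],0],
    [[0,0.0005,0],0]
  ]
}}

```text
time: 13.8
position: [0.5943, 0.0713, 0.0696]
tool_rot: [2.221, 2.22, -0.0]
ft_force: [-0.4, -5.2, 6.2]
grip_width: 0.228
```

Call:
{"fn": "carry_out", "kwargs": {
  "motion": [
    [[0,0,0],0],
    [[0,0,0],0],
    [[0,-0.002,0],0],
    [[0,-0.004,0.0005],0],
    [[0,-0.004,0.0005],0],
    [[0,-0.004,0.005],0],
    [[0,-0.004,0.015],0],
    [[0,-0.004,0.045],0],
    [[-0.16,-0.253,0.045],0],
    [[-0.16,-0.253,0.045],0],
    [[-0.16,-0.253,0.045],0],
    [[-0.16,-0.253,0.045],0],
    [[-0.16,-0.253,0.045],0],
    [[-0.16,-0.253,0.045],0],
    [[-0.16,-0.253,0.045],0],
    [[-0.16,-0.253,0.01],0],
    [[-0.16,-0.253,-0.01],0],
    [[-0.16,-0.253,-0.018],0],
    [[-0.16,-0.253,-0.0225],0],
    [[-0.16,-0.253,-0.0225],0]
  ]
}}

```text
time: 15.8
position: [0.4342, -0.1808, 0.0466]
tool_rot: [-2.221, -2.222, 0.0]
ft_force: [-0.2, -0.1, -1.3]
grip_width: 0.229
```

Call:
{"fn": "carry_out", "kwargs": {
  "motion": [
    [[0,0,-0.001],0],
    [[0,0,-0.0017],0],
    [[0,0,-0.0017],0]
  ]
}}

```text
time: 16.1
position: [0.4344, -0.181, 0.0452]
tool_rot: [2.221, 2.221, 0.001]
ft_force: [-1.2, -0.5, -1.3]
grip_width: 0.23
```

Call:
{"fn": "carry_out", "kwargs": {
  "motion": [
    [[0,0,-0.0006],0],
    [[0,0,-0.001],0],
    [[0,0,-0.001],0]
  ]
}}

```text
time: 16.4
position: [0.4344, -0.181, 0.0445]
tool_rot: [2.221, 2.221, 0.001]
ft_force: [-1.6, 0.9, 4.9]
grip_width: 0.22
```

Call:
{"fn": "carry_out", "kwargs": {
  "motion": [
    [[0,0,0],0],
    [[0,0,0],0],
    [[0,0,0],0],
    [[0,0,0],0],
    [[0,0,0],0],
    [[0,0,0],0],
    [[0,0,0],0],
    [[0,0,0],0],
    [[0,0,0],0],
    [[0,0,0],0],
    [[0,0,0],0],
    [[0,0,0],0],
    [[0,0,0.03],0],
    [[0,0,0.07],0],
    [[0,0,0.12],0],
    [[0,0,0.12],0]
  ],
  "grip": -1
}}

```text
time: 18.0
position: [0.4381, -0.1824, 0.1701]
tool_rot: [2.215, 2.215, 0.011]
ft_force: [0.4, 0.6, -0.7]
grip_width: 0.997
```

```bash
python3 - <<'E'
from h import *
print(get_state()['position'],get_state()['tool_rot'])
snap('top');snap('side')
crop('side',235,150,140,150,4,'a');crop('top',235,145,130,70,3,'b')
a=cv2.imread('pics/a.png');b=cv2.imread('pics/b.png');c=np.zeros((600,a.shape[1]+240,3),'u1')
c[:,:560]=a; crop('top',310,145,60,150,4,'b');b=cv2.imread('pics/b.png');c[:,560:]=b;cv2.imwrite('pics/g4.png',c)
E
```

```text
[ 0.4381083  -0.18244236  0.17011211] [2.21474459 2.21481474 0.01139479]
```

View pics/g4.png

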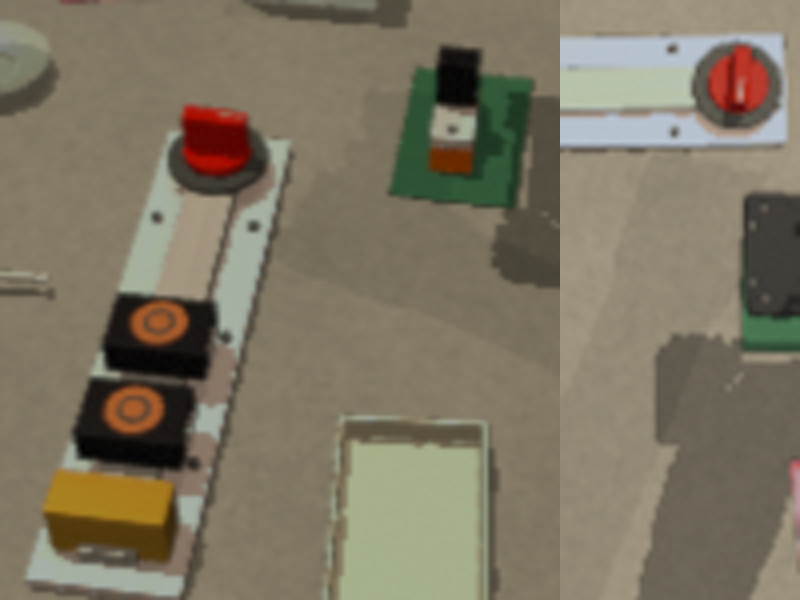

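Call:
{"fn": "carry_out", "kwargs": {
  "motion": [
    [[0.1595,0.0735,-0.03],0],
    [[0.1595,0.0735,-0.03],0],
    [[0.1595,0.0735,-0.03],0],
    [[0.1595,0.0735,-0.03],0],
    [[0.1595,0.0735,-0.03],0],
    [[0.1595,0.0735,-0.054],0],
    [[0.1595,0.0735,-0.054],0]
  ],
  "squeeze": 15
}}

```text
time: 18.8
position: [0.5897, -0.1076, 0.1054]
tool_rot: [-2.218, -2.216, 0.01]
ft_force: [-1.6, -0.2, -0.7]
grip_width: 1.001
```

```bash
python3 - <<'E'
from h import *
S=lambda u,v:(235+(u+.5)/4-.5,150+(v+.5)/4-.5)
print(ray('side',S(134,409),.05),ray('side',S(159,322),.05))
T=lambda u,v:(310+(u-560+.5)/4-.5,145+(v+.5)/4-.5)
print([ray('top',T(*q),.066) for q in((741,44),(738,110),(740,78))])
print(get_state()['position'],get_state()['tool_rot'])
snap('top');snap('side')
crop('top',235,145,190,100,4,'g5')
E
```

```text
[0.5936 0.1361 0.05  ] [0.5942 0.0683 0.05  ]
[array([ 0.6192, -0.1082,  0.066 ]), array([ 0.5676, -0.1048,  0.066 ]), array([ 0.5925, -0.1069,  0.066 ])]
[ 0.58965313 -0.10759746  0.10543709] [-2.21785166 -2.21639021  0.00953336]
```

View pics/g5.png

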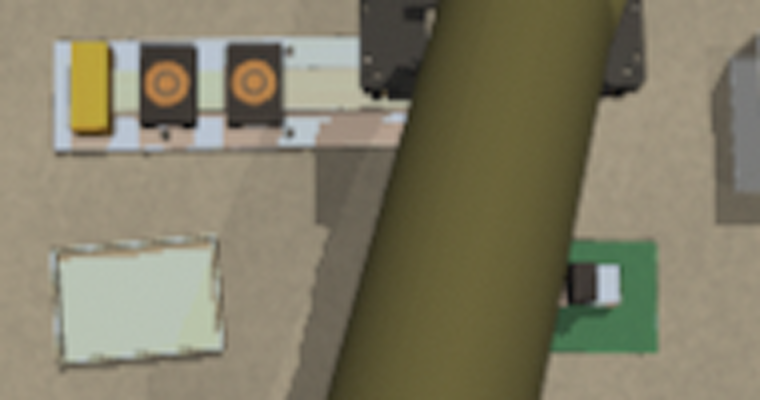

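Call:
{"fn": "carry_out", "kwargs": {
  "motion": [
    [[0,0,-0.03],-0.05],
    [[0,0,-0.05],-0.05],
    [[0,0,-0.06],-0.05],
    [[0,0,-0.066],-0.05],
    [[0,0,-0.066],-0.05],
    [[0,0,-0.066],-0.05]
  ]
}}

```text
time: 19.5
position: [0.5942, -0.1077, 0.0448]
tool_rot: [2.275, 2.164, 0.002]
ft_force: [0.2, 0.0, 0.0]
grip_width: 0.999
```

Call:
{"fn": "carry_out", "kwargs": {
  "motion": [
    [[0,0,0],0],
    [[0,0,0],0],
    [[0,0,0],0],
    [[0,0,0],0],
    [[0,0,0],0],
    [[0,0,0],0],
    [[0,0,0],0],
    [[0,0,0],0],
    [[0,0,0],0],
    [[0,0,0],0],
    [[0,0,0],0],
    [[0,0,0],0],
    [[0,0,0],0],
    [[0,0,0],0]
  ],
  "grip": 1,
  "squeeze": 20
}}

```text
time: 20.9
position: [0.5934, -0.1077, 0.0437]
tool_rot: [2.276, 2.165, -0.0]
ft_force: [0.3, -0.5, 0.6]
grip_width: 0.158
```

```bash
python3 -c "
from h import *
s=get_state();print(s['position'],s['tool_rot'],s['ft_force'],s['torque'],s['joint_positions'])"
```

```text
[ 0.59344474 -0.10770763  0.04370555] [ 2.27601988e+00  2.16512872e+00 -1.32549245e-04] [ 0.33996285 -0.54949711  0.55577571] [-0.19321802  0.01864244  0.00477656] [-0.29058037  0.40285212  0.51698322  1.78100359 -0.22950458  1.01759166
  1.83431063]
```

Call:
{"fn": "carry_out", "kwargs": {
  "motion": [
    [[0,0,0],-0.1],
    [[0,0,0],-0.2],
    [[0,0,0],-0.3],
    [[0,0,0],-0.4],
    [[0,0,0],-0.5],
    [[0,0,0],-0.6],
    [[0,0,0],-0.7],
    [[0,0,0],-0.8],
    [[0,0,0],-0.9],
    [[0,0,0],-0.9]
  ]
}}

```text
time: 21.9
position: [0.5942, -0.1063, 0.0437]
tool_rot: [-2.991, -0.96, -0.002]
ft_force: [2.5, 1.4, -2.1]
grip_width: 0.16
```

```bash
python3 -c "
from h import *
s=get_state();r=s['tool_rot'];print(s['position'],2*np.arctan2(r[1],r[0]),s['ft_force'],s['torque'],s['joint_positions'][6],s['grip_width'])"
```

```text
[ 0.59424315 -0.10630131  0.04372547] -5.661773138461177 [ 2.52060611  1.36179432 -2.11825388] [ 0.24347981 -0.53611241 -0.03739147] 1.0056447824116161 0.16025037497408548
```

Call:
{"fn": "carry_out", "kwargs": {
  "motion": [
    [[0,0,0],-0.08],
    [[0,0,0],-0.16],
    [[0,0,0],-0.16]
  ]
}}

```text
time: 22.2
position: [0.5945, -0.1061, 0.0437]
tool_rot: [-3.057, -0.722, -0.003]
ft_force: [3.8, 1.8, -2.6]
grip_width: 0.161
```

```bash
cat > st.py <<'E'
from h import *
s=get_state();r=s['tool_rot'];print(s['position'],2*np.arctan2(r[1],r[0])%(2*np.pi),s['ft_force'],s['torque'],s['grip_width'])
E
python3 st.py
```

```text
[ 0.5944584  -0.10613925  0.04369007] 0.4637818872260002 [ 3.79491336  1.7786474  -2.60712893] [ 0.48347031 -0.81725984 -0.0234753 ] 0.16102985025635702
```

Call:
{"fn": "carry_out", "kwargs": {
  "motion": [
    [[0,0,0],-0.06],
    [[0,0,0],-0.12],
    [[0,0,0],-0.12]
  ]
}}

```text
time: 22.5
position: [0.5947, -0.1061, 0.0437]
tool_rot: [-3.094, -0.539, -0.004]
ft_force: [4.5, 3.1, -3.4]
grip_width: 0.16
```

```bash
python3 st.py
```

```text
[ 0.59469466 -0.10607709  0.04372922] 0.34473553582016603 [ 4.51232484  3.14596539 -3.42005328] [ 0.58870877 -1.06502263 -0.05617226] 0.1602249676710217
```

Call:
{"fn": "carry_out", "kwargs": {
  "motion": [
    [[0.0005,0.0005,0],-0.04],
    [[0.001,0.001,0],-0.08],
    [[0.001,0.001,0],-0.08]
  ]
}}

```text
time: 22.8
position: [0.5948, -0.106, 0.0437]
tool_rot: [3.114, 0.416, 0.001]
ft_force: [2.7, 1.5, -1.8]
grip_width: 0.162
```

```bash
python3 st.py
```

```text
[ 0.59481851 -0.10595156  0.04373189] 0.2656675797162951 [ 2.74790974  1.45209816 -1.78233479] [ 0.26084813 -0.61298872  0.38825497] 0.16168485756436698
```

Call:
{"fn": "carry_out", "kwargs": {
  "motion": [
    [[0,0,0],-0.04],
    [[0,0,0],-0.08],
    [[0,0,0],-0.08]
  ]
}}

```text
time: 23.1
position: [0.5947, -0.1056, 0.0437]
tool_rot: [-3.127, -0.29, -0.0]
ft_force: [2.6, 2.5, -1.3]
grip_width: 0.169
```

```bash
python3 st.py
```

```text
[ 0.59465525 -0.10559564  0.04373485] 0.1852198041315276 [ 2.5967896   2.47535316 -1.25722602] [ 0.48578823 -0.5393904   0.39070056] 0.1693567151094921
```

Call:
{"fn": "carry_out", "kwargs": {
  "motion": [
    [[0,0,0],0],
    [[0,0,0],0],
    [[0,0,0],0],
    [[0,0,0],0],
    [[0,0,0],0],
    [[0,0,0],0],
    [[0,0,0],0],
    [[0,0,0],0],
    [[0,0,0.04],0],
    [[0,0,0.08],0],
    [[0,0,0.12],0],
    [[-0.03,0.15,0.16],0.3],
    [[-0.03,0.15,0.16],0.3],
    [[-0.03,0.25,0.16],0.3],
    [[-0.03,0.25,0.16],0.3],
    [[-0.03,0.3,0.16],0.3],
    [[-0.03,0.3,0.16],0.3],
    [[-0.03,0.3,0.16],0.3]
  ],
  "grip": -1
}}

```text
time: 24.9
position: [0.5625, 0.2032, 0.2034]
tool_rot: [-3.043, -0.765, -0.0]
ft_force: [-0.1, 0.5, -0.6]
grip_width: 0.997
```

```bash
python3 st.py; python3 - <<'E'
from h import *
snap('top');snap('side')
crop('side',235,150,140,150,4,'a');crop('top',310,145,60,150,4,'b')
cv2.imwrite('pics/g6.png',np.hstack([cv2.imread('pics/a.png'),cv2.imread('pics/b.png')]))
E
```

```text
[0.56253855 0.2031858  0.20337925] 0.4928688612793062 [-0.10219835  0.47671691 -0.62164176] [-0.01721343  0.02098135 -0.00748117] 0.9970236415020276
```

View pics/g6.png

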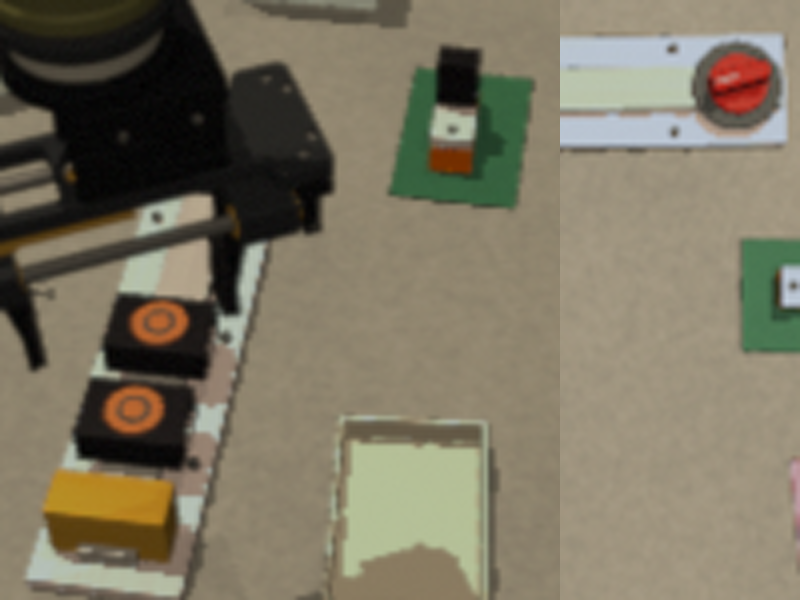

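The carriages and gauge are unchanged: discs at (134,409) and (159,322), gauge upright on the green mat. The knob bar has turned about 1.25 rad to its stop, and the arm is clear.

```bash
python3 -c "
from bench import ticket
print(ticket.close_job())"
```

```text
the job is handed in; nothing more can be done
None
```

I set both gaps with the gauge, stood it back on the green mat, tightened the red knob to its stop and handed the job in at about 25 s. It reports no verdict.

- **First gap:** the thick leg met the stop at tool y = 0.1393 m. There the tool stalled and the pull rose from about 4 N to 8 N.
- **Second gap:** the thick leg met the first carriage at y = 0.0713 m. The tool stalled and the pull rose only slightly, to about 5 N, so I stopped there to avoid shoving the first carriage.
- **Spacing check:** in the camera picture taken after the gauge was lifted off, the carriage discs were at y = 0.1361 and 0.0683 m. That is 67.8 mm between centres, a gap of 23.8 mm. The first gap comes out at about 24 mm, measured from where the leg met the stop. The carriages had not moved in the last picture, after clamping.
- **Clamp:** the knob turned freely for about 1.2 rad, then the torque rose to about 0.39 N m and the bar began to slip in the fingers. I took that as the tight stop. The last picture shows the bar turned by about 1.25 rad, but that angle is only an estimate.
- **Gauge and bystanders:** the gauge stood upright on the mat, and the gripper was open and clear of everything. The arm kept well away from the tray, bottle and cassette. The tray was in its place in the last picture; I did not look at the bottle or the cassette again at the end.

No check failed or disagreed.

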